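# Fetch the hidden moulding and clamp it

### The arm

A 6-joint arm with a two-finger parallel gripper is mounted at the origin on the work surface. World frame = base frame: x ahead of the robot, y to its left, z up, the work surface at z = 0. Lengths are in mm, angles in rad, forces in N, time in s.
With the tool pointing down it reaches from about 350 to 800 mm from the base axis. Payload 7.3 kg.
Tool frame: the origin (TCP) lies at the centre of the arm's flange, where the gripper is bolted on; the fingertips stand 173 mm ahead of it and the grasp point (between the pads) lies 155 mm ahead of it (r.grasp_offset is the z of the grasp point in the tool frame, in mm); z points along the fingers, y is the line along which they close (so a half turn about z gives the same grasp; the last joint's range is limited). The gripper opens to 85 mm and grips with 20 to 120 N. Pads are 22 mm wide; open, the fingers measure 114 mm over their backs; the gripper's body (76 mm by 85 mm) begins 54 mm behind the grasp point. The pads swing forward as they close: fully open they stand 13 mm farther back than shut.
Start: joints at [1.074, 0.342, 1.524, -0, 1.275, -0.146], TCP at [180.394, 493.037, 404.722] pointing down, gripper open.
Joint ranges: [-2.53, 2.53], [-0.77, 2.02], [0.04, 2.7], [-1, 4.14], [0.28, 2.66], [-3.11, 3.11]. Speed limits (rad/s): [2.57, 2.57, 3.14, 3.14, 3.14, 3.14].

### API

Orientations are given as [roll, pitch, yaw] about the fixed x, y, z axes, in that order (R = Rz(yaw) Ry(pitch) Rx(roll)).
In Python, from cell import r gives the robot as it stands.
- The arm moves only by the shell command python3 -m creep 'ROWS' [FORCE]. ROWS is JSON, a list of rows, each a list of 3 entries, a list of its own where there are three numbers: the finger opening in mm, from 0 to 85.4, then the shift along the world's x, y, z in mm, then the turn, a rotation vector about the world's x, y, z in degrees. In form: [[claw, [x, y, z], [ax, ay, az]], ...]. A call has exactly 8 rows; each row is the pose to reach, as a shift and turn from the pose commanded when the call began; what a row does not reach only later rows make up. A row lasts 1/8 s, in which the tool goes at most 62.5 mm and 10.7 degrees, less where a joint would pass 70% of its speed; a pose out of reach is approached as far as the arm can. A call with a gripper value outside its range is refused whole. The fingers move at their own pace and stop on an object; FORCE is the grip in N (left out, the last holds). Time passes only in rows, so rows that repeat a pose let the fingers close, or fill a call up. It gives the time, the measured TCP pose, the force, the opening and the grip force at its end, in the units of the state.
- r.get_obs(): the state, without advancing time (a new reading comes with each control period).
- r.read_camera(name): name is "scene" or "side" or "wrist"; returns (picture, depth): 480x640x3 uint8, blue, green, red; 480x640 float32, mm along the optical axis (not along the pixel's ray), 0 where there is no reading.
- r.get_calibration(name): a dict with "mtx" (3x3 intrinsics, pixels), "k1" (the pictures are not rectified: a ray, as slopes to the right and down, at radius r is drawn at 1 + k1 r^2 times it, then the intrinsics apply), "camera_from_world" (4x4, takes a point from world to camera coordinates). Camera axes: x right, y up, looking along -z (the intrinsics and any distortion apply to the point x, -y, -z); pixel columns grow to the right and rows downward; lengths in mm; the calibration is good to about 2 mm. A picture is of the moment at which its call begins: read the wrist's pose just before it. get_calibration takes no time and is no camera call; for the wrist camera it gives the pose at the moment of the call.
- r.hand_in(): hands the job in; it is judged then, once.
The state is a dict: "clock": time; "joint_pos": joint angles; "dq": joint speeds; "effort": joint torques, N m; "tcp_pos": TCP position; "tool_rot": TCP orientation; "wrist_force": force on the tool from outside, world axes, zero at the start; "moment": the same for the moment, N m; "opening": finger opening in mm; "gripper_force": force on a finger pad.
Only numpy, scipy, OpenCV 4.12 (cv2) and the standard library are available. Lean on these libraries where they do the work, as an engineer would, in place of code of your own. Each camera call takes 0.05 s, during which the arm holds its last target. There are 200 camera calls.

### The job

A short half-round moulding lies hidden behind one of the two tins in the wooden stock bay. Stand that tin upright out of the bay, on the bench, lay the moulding round side up and centred on the raised plywood bed of the hold-down clamp, and press the clamp's lever down until it stays down by itself; then put the tin back upright where it stood. Take care not to knock over or shift anything else: the other tin, the flat offcut, the glue bottle and the wax jar stay where they are.

Things in the scene. Friction and masses are not known exactly. Their poses are not given: they have to be found in the camera images.
- bay: fixed wooden stock bay, 150 (x) x 224 (y) mm; origin under its centre at bench height, x to its back, y to its left. Open above and in front (-x). Floor 8 mm thick; 8 mm walls and divider, tops 53 mm above the bench. Two compartments 100 mm wide at y = +-54 mm, back face at x = +67 mm; each holds a tin in front and, 2 to 14 mm behind it, a wooden piece with some 30 mm free behind
- tin_left_mid (a point): centre (half-way up) of the grey metal tin in the bay's left (+y) compartment: upright cylinder, diameter 62, height 110 mm, about 0.35 kg, z up its axis. Stands on the bay's floor
- tin_right_mid (a point): centre (half-way up) of the identical tin in the bay's right (-y) compartment
- moulding_mid (a point): centre (half-way up) of the dark-wood half-round moulding: 32 (x) x 90 (y, its long axis) x 40 mm (z); straight sides for the lower 24 mm, then a half-round top of radius 16 mm about the long axis. About 90 g. Lies in either compartment, across it, behind that compartment's tin, round side up; too long to be taken by its ends there
- square_mid (a point): centre of the dark-wood flat offcut, a plain bar 32 x 90 x 24 mm, lying behind the tin of the other compartment; leave it alone
- clamp: fixed hold-down clamp; steel base plate 100 (x) x 225 (y) x 12 mm that runs from y = -65 to +160 mm; origin at bench height under the centre of its bed. Two hinge cheeks stand at y = 118 to 152 mm, up to 87 mm high. The lever lies in the plane x = 0
- bed (a point): centre of the top face of the clamp's raised plywood bed (46 x 104 mm, top 20 mm above the bench); x across the bed, y along it towards the lever's hinge, z up. The moulding belongs here with its long axis along y, either way round
- lever_grip (a point): centre of the black round cross-bar (diameter 16, length 46 mm along clamp x) at the lever's free end, 87 mm from the hinge; press it down from above. Raised: 69 mm to +y of the bed's centre, 132 mm above the bench; fully down: 43 mm to +y, 70 mm above the bench, 2 mm over the moulding's end. Raised, it keeps clear of the space above the bed
- lever_hinge (a point): centre of the lever's hinge, 130 mm along +y from the bed's centre, 70 mm above the bench; the axis is clamp x
- lever (a joint): lever angle, rad: 0 = raised (start), grows as it is pressed down, 0.8 = fully down. A spring resists, from about 0.45 a detent ball too, up to about 10 N in all at the cross-bar; beyond about 0.7 it has been passed and holds the lever there, at 0.74 to 0.8. Short of that it springs back up
- glue_mid (a point): centre of the upright white glue bottle, diameter 52, height 100 mm, loose; leave it alone
- waxjar_mid (a point): centre of the upright amber wax jar with dark lid, diameter 60, height 65 mm, loose; leave it alone
There are look-alikes about, which are no part of the job. Leave any blue or purple look-alike of the part that bears moulding_mid alone.

How it is judged:
By the outcome, as a careful person would: the job done as asked, in the order asked, and still so for the second after the job is handed in, with the robot touching nothing.
It also fails if it takes over 72 s, if anything falls off the work surface, if the arm or the gripper's body presses on something with over 40 N, if the wrist force passes 120 N, or if a joint passes its speed limit or range.

## Working session

There is one attempt and no reset: what is moved stays moved. The work goes in short steps, Python scripts to look and compute and a shell command to move; the robot and the scene stay as the last step left them, time stands still between calls to the robot, and variables do not carry over. Pictures are saved under pics/ and viewed, at most 10 in all, crops included, and the job is handed in when it is done.

```bash
mkdir -p pics; ls; cat > h.py <<'E'
import numpy as np, cv2
from cell import r
def cap(n):
    c=r.get_calibration(n); im,d=r.read_camera(n); return im,d,c
def cloud(d,c):
    K=c["mtx"];K=np.array(K);T=np.linalg.inv(np.array(c["camera_from_world"]))
    v,u=np.mgrid[0:480,0:640].astype(np.float64)
    D=np.array([c["k1"],0,0,0],float)
    p=cv2.undistortPoints(np.stack([u.ravel(),v.ravel()],1).reshape(-1,1,2),K,D).reshape(480,640,2)
    P=np.stack([p[...,0]*d,-p[...,1]*d,-d,np.ones_like(d)],-1)
    W=(P@T.T)[...,:3]; W[d<=0]=np.nan; return W
E
python3 - <<'E'
from h import *
print(r.get_obs())
a=[]
for n in("scene","side","wrist"):
    im,d,c=cap(n); np.savez(f"/tmp/{n}.npz",im=im,W=cloud(d,c)); a.append(im)
    print(n,np.round(np.linalg.inv(np.array(c["camera_from_world"]))[:3,3]))
cv2.imwrite("pics/a.png",a[0]);cv2.imwrite("pics/b.png",a[1])
cv2.imwrite("pics/c.png",a[2])
E
```

```text
pics
{'clock': 0.0, 'joint_pos': array([ 1.07401402e+00,  3.42708726e-01,  1.52504729e+00,  7.86258649e-06,
        1.27541723e+00, -1.46002997e-01]), 'dq': array([ 0.00037549, -0.00089445, -0.00304146, -0.00130913, -0.00118763,
       -0.00076467]), 'effort': array([-5.58897009e-04, -4.33671999e+01, -2.46011567e+01, -2.24707051e-04,
        7.73912383e-03, -3.41379085e-07]), 'tcp_pos': array([180.31334268, 492.90515875, 404.02245347]), 'tool_rot': array([-3.14002996e+00, -2.37391754e-04,  2.79081086e+00]), 'wrist_force': array([ 0.109223  ,  0.19947791, -0.12907128]), 'moment': array([ 0.01544749, -0.00531094, -0.03495017]), 'gripper_force': 0.0, 'opening': 85.24707592434112}
scene [988. 481. 763.]
side [  94. -473.  638.]
wrist [114. 517. 373.]
```

View pics/a.png

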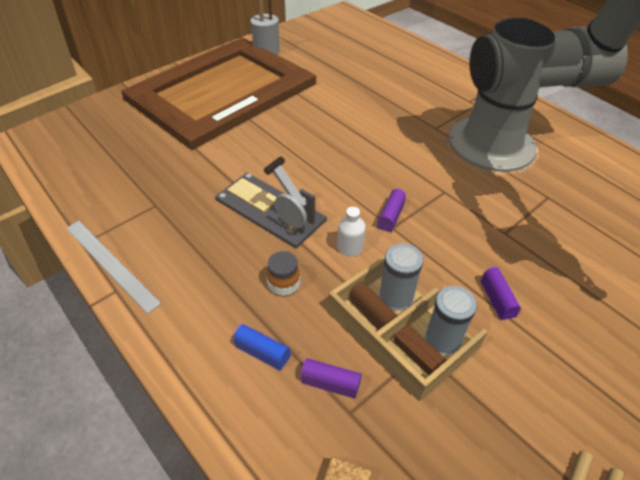

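View pics/b.png

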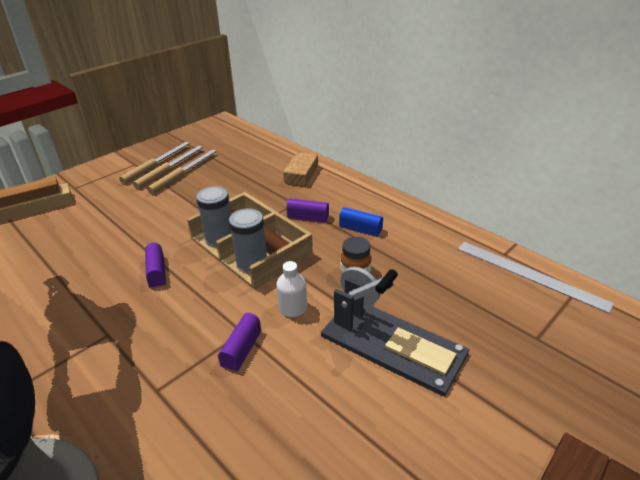

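The scene view shows the rounded moulding at (372,305), behind the tin whose top is at (403,258). The flat offcut is at (418,350), the bed at (250,192) and the lever bar at (275,165). The bottle is at (351,232) and the jar at (283,272).

```bash
python3 - <<'E'
from h import *
S={n:np.load(f"/tmp/{n}.npz") for n in("scene","side")}
def show(n,u,v): print(n,u,v,np.round(S[n]["W"][v,u],0))
for p in[(403,258),(456,303),(372,305),(418,350),(243,188),(275,165),(352,213),(284,262),(332,293),(425,385),(483,333),(308,207)]:show("scene",*p)
for p in[(213,193),(247,217),(275,240),(425,350),(388,282),(291,267),(357,246)]:show("side",*p)
for n in S:
    W=S[n]["W"];im=S[n]["im"].astype(int);Z=W[...,2]
    v,u=np.mgrid[0:480,0:640]
    for nm,(u0,v0),rad,zl,zh in [("R",(403,258) if n=="scene" else (247,217),22,108,125),("L",(456,303) if n=="scene" else (213,193),22,108,125),("jar",(284,262) if n=="scene" else (357,246),20,58,70)]:
        m=(np.hypot(u-u0,v-v0)<rad)&(Z>zl)&(Z<zh)
        q=W[m][:,:2].astype(np.float32);c,rr=cv2.minEnclosingCircle(q);print(n,nm,m.sum(),np.round(c,1),round(rr,1),np.round(np.median(W[m],0),1))
    # bed: yellow
    b,g,r_=im[...,0],im[...,1],im[...,2]
    box=(u>210)&(u<300)&(v>165)&(v<220) if n=="scene" else (u>380)&(u<470)&(v>320)&(v<380)
    m=box&(r_>170)&(g>140)&(Z>14)&(Z<27)
    print(n,"bed",m.sum(),np.round(np.median(W[m],0)),cv2.minAreaRect(W[m][:,:2].astype(np.float32)))
    # bar
    box=(u>260)&(u<290)&(v>152)&(v<180) if n=="scene" else (u>370)&(u<400)&(v>265)&(v<298)
    m=box&(Z>118)&(Z<145);print("bar",m.sum(),np.round(W[m].mean(0)),cv2.minAreaRect(W[m][:,:2].astype(np.float32)))
    # bay walls top
    m=(Z>49)&(Z<57); 
    box=(u>325)&(u<490)&(v>250)&(v<400) if n=="scene" else (u>185)&(u<315)&(v>190)&(v<290)
    m&=box&(r_>130)&(g>90)
    print("walls",m.sum(),cv2.minAreaRect(W[m][:,:2].astype(np.float32)))
# moulding
W=S["scene"]["W"];im=S["scene"]["im"].astype(int);b,g,r_=im[...,0],im[...,1],im[...,2]
for nm,(x0,x1,y0,y1) in {"mould":(345,405,280,335),"sq":(395,450,325,380)}.items():
    M=np.zeros((480,640),bool);M[y0:y1,x0:x1]=1
    m=M&(W[...,2]>26)&(W[...,2]<50)&(r_<130)&(r_-b>25)
    print(nm,m.sum(),cv2.minAreaRect(W[m][:,:2].astype(np.float32)),np.nanpercentile(W[m][:,2],[5,50,95]))
E
```

```text
scene 403 258 [527. 166. 120.]
scene 456 303 [531. 281. 120.]
scene 372 305 [589. 166.  44.]
scene 418 350 [588. 272.  31.]
scene 243 188 [ 571. -240.   18.]
scene 275 165 [ 555. -138.  137.]
scene 352 213 [504.  22.  99.]
scene 284 262 [653.   9.  63.]
scene 332 293 [627. 107.  51.]
scene 425 385 [636. 326.  52.]
scene 483 333 [496. 328.  53.]
scene 308 207 [526. -77.  54.]
side 213 193 [529. 278. 117.]
side 247 217 [523. 161. 117.]
side 275 240 [571. 146.  44.]
side 425 350 [ 567. -221.   20.]
side 388 282 [ 548. -151.  135.]
side 291 267 [497.  13.  99.]
side 357 246 [651.   1.  62.]
scene R 985 [523.8 165.4] 32.5 [526.6 167.4 117.2]
scene L 1194 [527.6 278.6] 32.7 [531.1 280.5 117.6]
scene jar 595 [656.4   7.4] 27.6 [657.8   9.   63.8]
scene bed 595 [ 571. -220.   19.] ((559.6902465820312, -219.4236602783203), (83.79171752929688, 110.02022552490234), 20.496417999267578)
bar 282 [ 555. -137.  132.] ((552.709228515625, -136.34762573242188), (48.46527862548828, 28.493350982666016), 7.519540309906006)
walls 1756 ((559.3587036132812, 216.98715209960938), (225.17019653320312, 151.94985961914062), 88.71881866455078)
side R 616 [520.6 161.8] 32.8 [516.5 157.5 115.5]
side L 509 [523.8 276.2] 33.1 [520.8 271.7 115.3]
side jar 414 [652.4   5.4] 28.2 [650.2   3.2  62.3]
side bed 1141 [ 567. -227.   19.] ((569.9286499023438, -211.904052734375), (81.75223541259766, 104.61019897460938), 9.132286071777344)
bar 304 [ 547. -146.  134.] ((549.25341796875, -141.1889190673828), (47.86176300048828, 29.314533233642578), 17.650423049926758)
walls 431 ((556.589599609375, 177.01416015625), (303.85675048828125, 151.47958374023438), 87.6785659790039)
mould 1331 ((593.6134643554688, 167.1305389404297), (128.1805877685547, 87.17855834960938), 73.32176971435547) [28.67554136 42.82809728 48.50762327]
sq 1195 ((595.3135375976562, 273.636474609375), (114.69644927978516, 82.10335540771484), 71.09418487548828) [28.18434811 31.51600403 42.48377222]
```

```bash
python3 -m creep '[[85,[40,-40,0],[0,0,-9]],[85,[85,-80,0],[0,0,-18]],[85,[130,-125,0],[0,0,-27]],[85,[175,-165,0],[0,0,-36]],[85,[215,-205,0],[0,0,-45]],[85,[260,-250,0],[0,0,-54]],[85,[300,-290,0],[0,0,-63]],[85,[343,-329,0],[0,0,-71]]]'
python3 - <<'E'
from h import *
S={n:np.load(f"/tmp/{n}.npz") for n in("scene","side")}
for n in S:
    W=S[n]["W"];b,g,r_=[S[n]["im"][...,i].astype(int) for i in range(3)]
    m=((b>g+40)&(W[...,2]>5)&(W[...,2]<60)).astype(np.uint8)
    k,l,st,_=cv2.connectedComponentsWithStats(m)
    for i in range(1,k):
        if st[i,4]>150: q=W[l==i];print(n,"blueish",np.round(q.min(0)),np.round(q.max(0)))
    m=(np.abs(W[...,2]-12)<5)&(b<110)&(g<110)&(r_<110)&(W[...,1]<0)&(W[...,1]>-330)&(W[...,0]>450)&(W[...,0]<680)
    m=cv2.morphologyEx(m.astype(np.uint8),cv2.MORPH_OPEN,np.ones((3,3)))>0
    print("plate",m.sum(),cv2.minAreaRect(W[m][:,:2].astype(np.float32)))
im,d,c=cap("wrist");W=cloud(d,c);np.savez("/tmp/w1.npz",im=im,W=W);cv2.imwrite("pics/d.png",im)
Z=W[...,2];print(r.get_obs()["tcp_pos"],r.get_obs()["tool_rot"])
m=((Z>112)&(Z<124)).astype(np.uint8)
k,l,st,_=cv2.connectedComponentsWithStats(m)
for i in range(1,k):
    if st[i,4]>500: print(st[i],np.round(cv2.minEnclosingCircle(W[l==i][:,:2].astype(np.float32))[0]),cv2.minEnclosingCircle(W[l==i][:,:2].astype(np.float32))[1],Z[l==i].mean())
E
```

```text
clock: 1.15
tcp_pos: [524.5, 162.4, 404.6]
tool_rot: [-3.141, -0.0, 1.546]
wrist_force: [0.1, 0.6, -0.4]
opening: 85.0
gripper_force: 0.0
scene blueish [330. -18.   5.] [424.  47.  43.]
scene blueish [348. 245.   5.] [415. 335.  42.]
scene blueish [741.  49.   5.] [799. 142.  43.]
scene blueish [687. 169.   5.] [757. 256.  43.]
plate 1644 ((559.2998657226562, -162.28054809570312), (102.51073455810547, 223.07164001464844), 10.80596923828125)
side blueish [681. 161.   5.] [747. 249.  40.]
side blueish [738.  44.   5.] [790. 136.  41.]
side blueish [344. 241.   5.] [410. 332.  41.]
side blueish [329. -22.   5.] [419.  38.  41.]
plate 4219 ((549.0025634765625, -137.6337127685547), (101.34417724609375, 284.1619873046875), 10.88338565826416)
[528.6923282  158.0524407  404.19249836] [3.13826499e+00 2.78924371e-03 1.53722604e+00]
[ 272    5  101  111 8791] [526. 279.] 32.07613754272461 118.0702251670235
[ 276  193   90   87 6086] [522. 165.] 32.049415588378906 117.92910435544066
```

View pics/d.png

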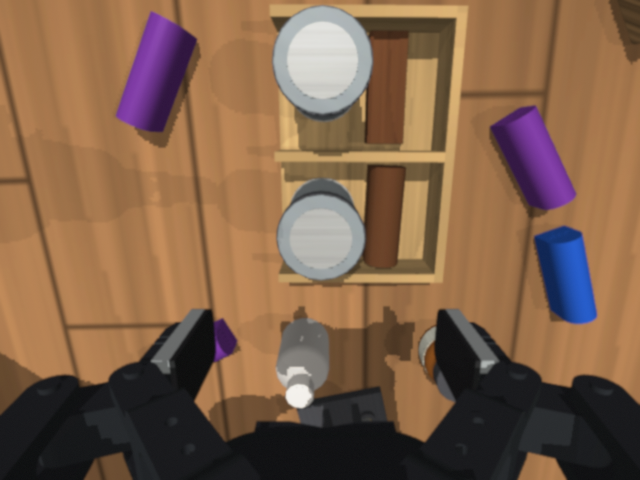

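Top-down view: the right tin's top is at (321,237) px and the moulding behind it at (385,217). The measured tin top is (522,165,118), as expected for a tin standing on the bay's 8 mm floor. I'm going down to grasp it.

```bash
python3 -m creep '[[85,[-1,0,-30],[0,0,0]],[85,[-1,0,-75],[0,0,0]],[85,[-1,0,-115],[0,0,0]],[85,[-1,0,-145],[0,0,0]],[85,[-1,0,-156],[0,0,0]],[85,[-1,0,-156],[0,0,0]],[60,[-1,0,-156],[0,0,0]],[55,[-1,0,-156],[0,0,0]]]' 50
python3 -m creep '[[55,[0,0,0],[0,0,0]],[55,[0,0,0],[0,0,0]],[55,[0,0,0],[0,0,0]],[55,[0,0,5],[0,0,0]],[55,[0,0,15],[0,0,0]],[55,[0,0,30],[0,0,0]],[55,[0,0,45],[0,0,0]],[55,[0,0,60],[0,0,0]]]'
```

```text
clock: 2.2
tcp_pos: [522.6, 164.2, 250.3]
tool_rot: [3.14, -0.0, 1.552]
wrist_force: [-2.0, -0.6, 3.3]
opening: 60.5
gripper_force: 53.2
clock: 3.2
tcp_pos: [522.4, 164.0, 310.1]
tool_rot: [3.141, -0.0, 1.552]
wrist_force: [-0.1, 0.1, -2.8]
opening: 60.1
gripper_force: 54.7
```

```bash
python3 -m creep '[[55,[-30,-4,0],[0,0,0]],[55,[-65,-9,0],[0,0,0]],[55,[-95,-12,0],[0,0,0]],[55,[-107,-14,0],[0,0,0]],[55,[-107,-14,-25],[0,0,0]],[55,[-107,-14,-48],[0,0,0]],[55,[-107,-14,-60],[0,0,0]],[55,[-107,-14,-64],[0,0,0]]]'
python3 -m creep '[[55,[0,0,-2],[0,0,0]],[55,[0,0,-3],[0,0,0]],[55,[0,0,-4],[0,0,0]],[55,[0,0,-4],[0,0,0]],[55,[0,0,-4],[0,0,0]],[55,[0,0,-4],[0,0,0]],[55,[0,0,-4],[0,0,0]],[55,[0,0,-4],[0,0,0]]]'
```

```text
clock: 4.2
tcp_pos: [415.9, 150.1, 244.5]
tool_rot: [-3.142, 0.0, 1.552]
wrist_force: [-0.0, 0.3, -3.1]
opening: 59.9
gripper_force: 55.5
clock: 5.2
tcp_pos: [415.5, 150.1, 242.2]
tool_rot: [3.14, -0.0, 1.552]
wrist_force: [-4.1, 0.3, 9.6]
opening: 60.0
gripper_force: 56.8
```

```bash
python3 -m creep '[[70,[0,0,1],[0,0,0]],[85,[0,0,1],[0,0,0]],[85,[0,0,1],[0,0,0]],[85,[0,0,1],[0,0,0]],[85,[0,0,15],[0,0,0]],[85,[0,0,45],[0,0,0]],[85,[0,0,90],[0,0,0]],[85,[0,0,130],[0,0,0]]]'
python3 -m creep '[[85,[55,0,130],[0,0,0]],[50,[110,0,130],[0,0,0]],[50,[150,0,130],[0,0,0]],[50,[165,0,130],[0,0,0]],[50,[165,0,130],[0,0,0]],[50,[165,0,130],[0,0,0]],[50,[165,0,130],[0,0,0]],[50,[165,0,130],[0,0,0]]]'
python3 - <<'E'
from h import *
o=r.get_obs();im,d,c=cap("wrist");W=cloud(d,c);np.savez("/tmp/w2.npz",im=im,W=W);cv2.imwrite("pics/e.png",im)
print(o["tcp_pos"],o["tool_rot"],o["opening"])
b,g,r_=[im[...,i].astype(int) for i in range(3)]
Z=W[...,2];m=((Z>25)&(Z<52)&(r_<135)&(r_-b>20)&(W[...,1]>100)&(W[...,1]<330)&(W[...,0]>520)&(W[...,0]<640)).astype(np.uint8)
m=cv2.morphologyEx(m,cv2.MORPH_OPEN,np.ones((5,5)))
k,l,st,_=cv2.connectedComponentsWithStats(m)
for i in range(1,k):
    if st[i,4]>500: q=W[l==i];print(st[i],cv2.minAreaRect(q[:,:2].astype(np.float32)),np.percentile(q[:,2],[2,50,98]))
m=(np.abs(Z-118)<6)|((np.abs(Z-110)<6)); k,l,st,_=cv2.connectedComponentsWithStats(m.astype(np.uint8))
for i in range(1,k):
    if st[i,4]>500: print(st[i],cv2.minEnclosingCircle(W[l==i][:,:2].astype(np.float32)))
E
```

```text
clock: 6.2
tcp_pos: [415.3, 150.0, 372.1]
tool_rot: [3.141, -0.0, 1.552]
wrist_force: [0.5, 0.2, -0.2]
opening: 85.4
gripper_force: 0.0
clock: 7.2
tcp_pos: [579.6, 150.2, 501.1]
tool_rot: [3.141, -0.0, 1.552]
wrist_force: [-0.8, -0.1, -0.0]
opening: 49.8
gripper_force: 0.0
[579.63056944 150.18490868 501.1022359 ] [ 3.14124237e+00 -4.64416272e-05  1.55193963e+00] 49.766735027617045
[ 308   43   30   89 2530] ((580.135986328125, 272.30694580078125), (89.74617004394531, 31.744403839111328), 88.31678009033203) [29.89099729 31.71462952 33.47275656]
[ 276  150   72   85 2486] ((564.9141235351562, 160.2060546875), (95.34407806396484, 85.69546508789062), 88.59141540527344) [28.89621125 45.06276291 48.58661703]
[ 224   29   73   81 4590] ((526.0343627929688, 278.7165222167969), 32.01138687133789)
[ 125  183   67   63 3246] ((415.400146484375, 150.85104370117188), 32.423038482666016)
```

View pics/e.png

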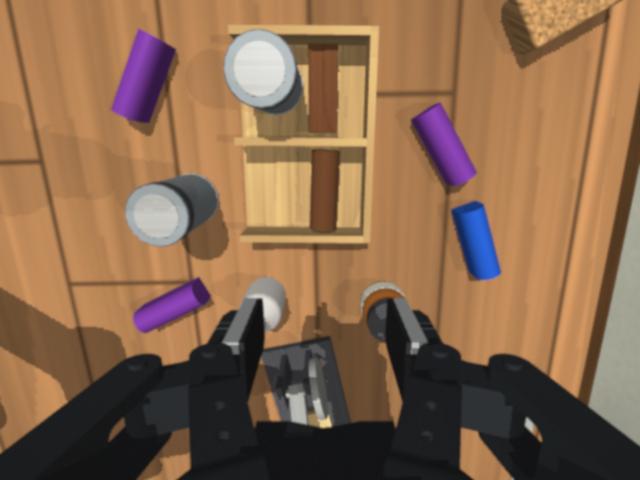

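The tin stands upright on the bench at (160,213) px and the rounded moulding is exposed at (325,190) px. The colour mask also picked up wall pixels, so I'm isolating the moulding.

```bash
python3 - <<'E'
from h import *
D=np.load("/tmp/w2.npz");im,W=D["im"],D["W"]
b,g,r_=[im[...,i].astype(int) for i in range(3)]
M=np.zeros((480,640),bool);M[145:236,303:346]=1
m=M&(W[...,2]>27)&(W[...,2]<52)&(r_<135)&(r_-b>20)
m=cv2.morphologyEx(m.astype(np.uint8),cv2.MORPH_OPEN,np.ones((7,7)))>0
q=W[m];print(m.sum(),cv2.minAreaRect(q[:,:2].astype(np.float32)),np.percentile(q[:,2],[2,50,98]))
t=q[q[:,2]>45];print(np.round(t[:,:2].mean(0),1),np.polyfit(t[:,1],t[:,0],1),t[:,1].min(),t[:,1].max())
E
```

```text
2128 ((579.7446899414062, 159.7925567626953), (95.13809204101562, 31.91621971130371), 87.56564331054688) [35.49291245 45.51970549 48.60907794]
[579.5 163.2] [6.01220616e-02 5.69659360e+02] 112.67966044237994 206.52869158091082
```

```bash
python3 -m creep '[[50,[0,6,-55],[0,0,-1.5]],[50,[0,12,-115],[0,0,-1.5]],[50,[0,12,-170],[0,0,-1.5]],[50,[0,12,-220],[0,0,-1.5]],[50,[0,12,-260],[0,0,-1.5]],[50,[0,12,-285],[0,0,-1.5]],[50,[0,12,-305],[0,0,-1.5]],[50,[0,12,-316],[0,0,-1.5]]]'
python3 -m creep '[[50,[0,0,0],[0,0,0]],[28,[0,0,0],[0,0,0]],[22,[0,0,0],[0,0,0]],[22,[0,0,0],[0,0,0]],[22,[0,0,0],[0,0,0]],[22,[0,0,0],[0,0,0]],[22,[0,0,10],[0,0,0]],[22,[0,0,30],[0,0,0]]]' 50
```

```text
clock: 8.25
tcp_pos: [580.0, 162.0, 183.9]
tool_rot: [-3.141, 0.0, 1.526]
wrist_force: [0.7, 1.2, -0.1]
opening: 50.1
gripper_force: 0.0
clock: 9.25
tcp_pos: [580.0, 161.9, 214.5]
tool_rot: [-3.139, 0.0, 1.525]
wrist_force: [-0.2, 0.9, -1.3]
opening: 31.2
gripper_force: 50.8
```

```bash
python3 -m creep '[[22,[0,0,60],[0,0,0]],[22,[0,0,110],[0,0,-10]],[22,[-2,-25,140],[0,0,-20]],[22,[-4,-50,160],[0,0,-30]],[22,[-6,-75,165],[0,0,-40]],[22,[-8,-105,165],[0,0,-50]],[22,[-10,-130,165],[0,0,-60]],[22,[-12,-155,165],[0,0,-70]]]'
python3 -m creep '[[22,[-2,-20,0],[0,0,-10]],[22,[-4,-45,0],[0,0,-20]],[22,[-6,-70,0],[0,0,-30]],[22,[-8,-95,0],[0,0,-40]],[22,[-10,-120,0],[0,0,-50]],[22,[-12,-140,0],[0,0,-60]],[22,[-12,-152,0],[0,0,-70]],[22,[-12,-152,0],[0,0,-80]]]'
python3 -m creep '[[22,[0,0,0],[0,0,-10]],[22,[0,0,0],[0,0,-16.6]],[22,[0,0,0],[0,0,-16.6]],[22,[0,0,0],[0,0,-16.6]],[22,[0,0,0],[0,0,-16.6]],[22,[0,0,0],[0,0,-16.6]],[22,[0,0,0],[0,0,-16.6]],[22,[0,0,0],[0,0,-16.6]]]'
python3 - <<'E'
from h import *
o=r.get_obs();im,d,c=cap("wrist");W=cloud(d,c);np.savez("/tmp/w3.npz",im=im,W=W);cv2.imwrite("pics/f.png",im)
print(o["tcp_pos"],o["tool_rot"],o["opening"])
b,g,r_=[im[...,i].astype(int) for i in range(3)];Z=W[...,2]
R=(W[...,0]>480)&(W[...,0]<660)&(W[...,1]<-20)&(W[...,1]>-320)
for nm,m in {"bed":R&(Z>15)&(Z<25)&(r_>150)&(g>120),"plate":R&(Z>7)&(Z<25)&(b<90)&(r_<90)}.items():
    m=cv2.morphologyEx(m.astype(np.uint8),cv2.MORPH_OPEN,np.ones((5,5)))
    k,l,st,_=cv2.connectedComponentsWithStats(m)
    for i in range(1,k):
        if st[i,4]>400:q=W[l==i];print(nm,st[i],cv2.minAreaRect(q[:,:2].astype(np.float32)),q[:,2].mean())
E
```

```text
clock: 10.25
tcp_pos: [568.0, 6.2, 380.1]
tool_rot: [3.142, 0.0, 0.298]
wrist_force: [0.2, -0.6, -0.6]
opening: 31.1
gripper_force: 50.8
clock: 11.25
tcp_pos: [556.0, -145.9, 379.9]
tool_rot: [3.141, 0.0, -1.1]
wrist_force: [-0.6, 0.2, -1.0]
opening: 31.5
gripper_force: 50.8
clock: 12.25
tcp_pos: [556.4, -144.9, 379.7]
tool_rot: [3.141, 0.0, -1.382]
wrist_force: [0.1, -0.0, -0.7]
opening: 30.9
gripper_force: 50.8
[ 556.40564259 -144.94245728  379.71008433] [ 3.14149604e+00  5.50729928e-05 -1.38207302e+00] 30.879019720454178
bed [ 302   77   55  126 6648] ((565.7147216796875, -212.19036865234375), (46.09412384033203, 102.22427368164062), 11.03714370727539) 19.634516217665727
plate [ 269   61  121   55 2753] ((573.9306640625, -254.81536865234375), (99.29093933105469, 42.38612747192383), 10.811938285827637) 11.652268569047331
```

View pics/f.png

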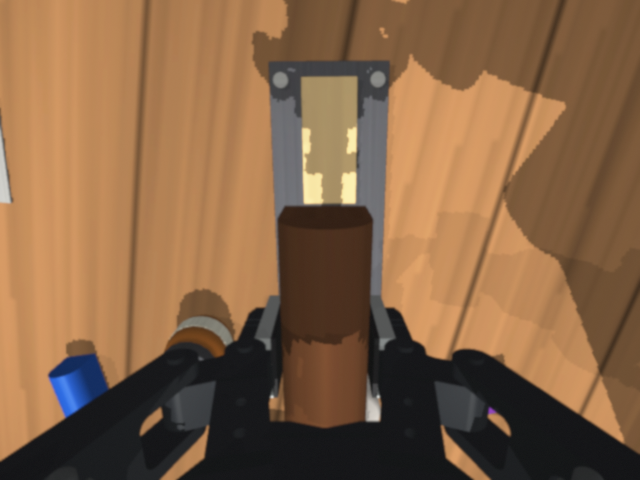

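The bed is at (330,140) px, centred at (566,-212) with a yaw of 11°, and its far end matches the plate edge. The moulding is held in the fingers. Next I measure where it sits along the fingers.

```bash
python3 - <<'E'
from h import *
D=np.load("/tmp/w3.npz");W=D["W"].reshape(-1,3);t=np.array([556.4,-144.9,379.7])
a=np.radians(11);X=np.array([np.cos(a),np.sin(a)]);Y=np.array([-np.sin(a),np.cos(a)])
p=W-t;x=p[:,:2]@X;y=p[:,:2]@Y;z=W[:,2]
m=(np.abs(x)<18)&(z>195)&(z<262)&(np.abs(y)<70)
print(m.sum(),np.percentile(y[m],[0,1,5]),np.percentile(z[m],[1,50,99]),np.percentile(x[m],[1,99]))
for lo in range(-54,-20,4):
    k=m&(y>=lo)&(y<lo+4)
    if k.sum(): print(lo,k.sum(),z[k].min().round(1),z[k].max().round(1),x[k].mean().round(1))
E
```

```text
21791 [-46.72290701 -46.31689063 -46.1408027 ] [208.02445707 239.44885692 254.1661849 ] [-17.2772621   17.31416966]
-50 1763 202.6 242.9 0.3
-46 1449 201.7 243.1 -0.4
-42 1171 228.1 243.0 -0.1
-38 1162 228.7 243.0 0.0
-34 1113 227.4 243.2 -0.2
-30 1081 228.8 242.7 0.0
-26 1044 227.8 242.9 0.0
-22 1031 227.4 242.7 0.0
```

```bash
python3 -m creep '[[22,[5,-35,0],[0,0,0]],[22,[9.3,-66,0],[0,0,0]],[22,[9.3,-66,-40],[0,0,0]],[22,[9.3,-66,-90],[0,0,0]],[22,[9.3,-66,-135],[0,0,0]],[22,[9.3,-66,-165],[0,0,0]],[22,[9.3,-66,-176],[0,0,0]],[22,[9.3,-66,-180],[0,0,0]]]'
python3 -m creep '[[22,[0,0,-1],[0,0,0]],[22,[0,0,-2],[0,0,0]],[22,[0,0,-3],[0,0,0]],[22,[0,0,-3.5],[0,0,0]],[22,[0,0,-3.5],[0,0,0]],[22,[0,0,-3.5],[0,0,0]],[22,[0,0,-3.5],[0,0,0]],[22,[0,0,-3.5],[0,0,0]]]'
```

```text
clock: 13.3
tcp_pos: [565.9, -211.1, 199.8]
tool_rot: [-3.141, -0.0, -1.382]
wrist_force: [0.3, 0.2, -0.9]
opening: 31.3
gripper_force: 50.9
clock: 14.3
tcp_pos: [565.9, -211.1, 197.9]
tool_rot: [-3.14, -0.001, -1.382]
wrist_force: [-1.8, 1.3, 7.4]
opening: 30.8
gripper_force: 51.9
```

```bash
python3 -m creep '[[35,[0,0,1],[0,0,0]],[45,[0,0,1],[0,0,0]],[52,[0,0,1],[0,0,0]],[52,[0,0,1],[0,0,0]],[52,[0,0,15],[0,0,0]],[52,[0,0,55],[0,0,0]],[52,[0,0,105],[0,0,0]],[52,[0,0,160],[0,0,0]]]'
python3 -m creep '[[20,[0,0,30],[0,0,0]],[0,[-6,30,40],[0,0,0]],[0,[-12,66,40],[0,0,0]],[0,[-12,66,40],[0,0,0]],[0,[-12,66,40],[0,0,0]],[0,[-12,66,40],[0,0,0]],[0,[-12,66,40],[0,0,0]],[0,[-12,66,40],[0,0,0]]]'
python3 - <<'E'
from h import *
o=r.get_obs();im,d,c=cap("wrist");W=cloud(d,c);np.savez("/tmp/w4.npz",im=im,W=W);cv2.imwrite("pics/g.png",im)
print(o["tcp_pos"],o["tool_rot"],o["opening"])
b,g,r_=[im[...,i].astype(int) for i in range(3)]
a=np.radians(11);X=np.array([np.cos(a),np.sin(a)]);Y=np.array([-np.sin(a),np.cos(a)])
p=W[...,:2]-[565.7,-212];x=p@X;y=p@Y;Z=W[...,2]
m=(np.abs(x)<40)&(np.abs(y)<60)&(Z>40)&(Z<66)
q=np.stack([x[m],y[m]],1).astype(np.float32);print(m.sum(),cv2.minAreaRect(q),np.percentile(Z[m],[2,50,98]))
m=(np.abs(x)<40)&(np.abs(y-69)<30)&(Z>120)&(Z<145);print("bar",m.sum(),x[m].mean(),y[m].mean(),Z[m].max())
m=(np.abs(x)<35)&(y<-40)&(np.abs(Z-20)<3.5)&(r_>120);print("bed",x[m].min(),x[m].max(),y[m].min())
E
```

```text
clock: 15.3
tcp_pos: [565.4, -210.8, 358.4]
tool_rot: [3.141, 0.0, -1.382]
wrist_force: [1.7, -0.2, 0.2]
opening: 52.0
gripper_force: 0.0
clock: 16.3
tcp_pos: [553.7, -145.4, 396.0]
tool_rot: [3.141, 0.0, -1.383]
wrist_force: [0.0, -0.1, 0.2]
opening: -0.1
gripper_force: 0.0
[ 553.73414597 -145.43070897  396.03121096] [ 3.14128630e+00  1.67765384e-04 -1.38295316e+00] -0.10862737781072927
4555 ((0.9623785018920898, -0.2860832214355469), (90.06903076171875, 32.00150680541992), 89.736328125) [47.22130912 57.54938581 60.56787032]
bar 2035 -0.17808856196552392 68.64536548054114 141.55564308167783
bed -34.83900907076969 22.642225828953244 -52.00655738562219
```

View pics/g.png

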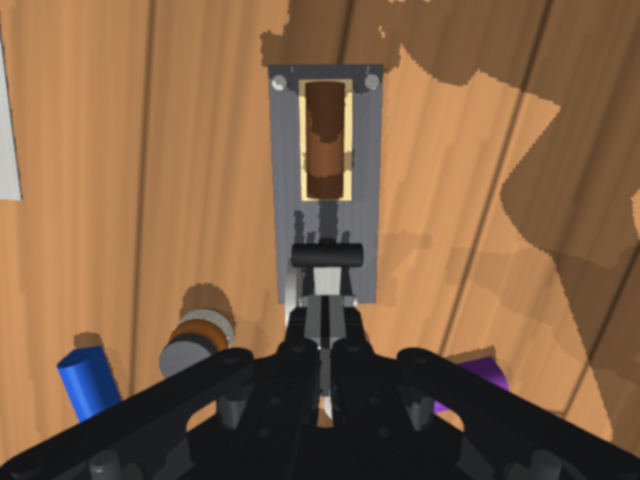

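The moulding is centred on the bed (offset about 1 mm and 0.3 mm), round side up, at (325,140) px. The lever bar is at (327,255) px. Next I press the lever along its arc.

```bash
python3 -m creep '[[0,[-1,1,-30],[0,0,0]],[0,[-1,1,-60],[0,0,0]],[0,[-1,1,-76],[0,0,0]],[0,[-1,1,-82],[0,0,0]],[0,[0,-4,-89],[0,0,0]],[0,[1,-10,-97],[0,0,0]],[0,[2,-14,-105],[0,0,0]],[0,[2.5,-18,-112],[0,0,0]]]'
```

```text
clock: 17.35
tcp_pos: [556.7, -163.6, 284.3]
tool_rot: [-3.139, -0.001, -1.383]
wrist_force: [1.8, -2.2, 3.8]
opening: 0.2
gripper_force: 1.8
```

```bash
python3 -m creep '[[0,[0.5,-3,-8],[0,0,0]],[0,[1,-5,-16],[0,0,0]],[0,[1.2,-6,-22],[0,0,0]],[0,[1.3,-6.2,-27],[0,0,0]],[0,[1.3,-6.4,-31],[0,0,0]],[0,[1.3,-6.4,-34],[0,0,0]],[0,[1.3,-6.4,-35],[0,0,0]],[0,[1.3,-6.4,-35],[0,0,0]]]'
```

```text
clock: 18.35
tcp_pos: [557.2, -169.0, 250.5]
tool_rot: [3.141, 0.0, -1.382]
wrist_force: [-5.8, 0.9, 13.3]
opening: 0.4
gripper_force: 6.6
```

```bash
python3 -m creep '[[0,[0,0,10],[0,0,0]],[0,[0,0,40],[0,0,0]],[0,[0,0,90],[0,0,0]],[0,[-5,20,140],[0,0,0]],[0,[-5,24,150],[0,0,0]],[0,[-5,24,150],[0,0,0]],[0,[-5,24,150],[0,0,0]],[0,[-5,24,150],[0,0,0]]]'
python3 - <<'E'
from h import *
im,d,c=cap("wrist");W=cloud(d,c);cv2.imwrite("pics/hh.png",im)
a=np.radians(11);X=np.array([np.cos(a),np.sin(a)]);Y=np.array([-np.sin(a),np.cos(a)])
p=W[...,:2]-[565.7,-212];x=p@X;y=p@Y;Z=W[...,2];im=im.astype(int)
m=(np.abs(x)<26)&(np.abs(y-43)<14)&(Z>65)&(Z<145);print("bar",m.sum(),x[m].mean(),y[m].mean(),Z[m].max())
m=(np.abs(x)<40)&(y>-60)&(y<30)&(Z>40)&(Z<63)
q=np.stack([x[m],y[m]],1).astype(np.float32);print(m.sum(),cv2.minAreaRect(q),q.min(0),Z[m].max())
print(r.get_obs()["tcp_pos"])
E
```

```text
clock: 19.35
tcp_pos: [552.4, -145.7, 397.5]
tool_rot: [3.139, 0.002, -1.383]
wrist_force: [0.0, -0.9, -0.9]
opening: 0.1
gripper_force: 0.0
bar 1387 -0.20667032462084206 43.492769593434424 81.67686628482704
3855 ((0.9313516616821289, -7.5963134765625), (75.23567199707031, 32.108009338378906), 89.8203353881836) [-15.0649185 -45.17951  ] 62.37770285508367
[ 552.49007771 -145.65767466  397.80085678]
```

View pics/hh.png

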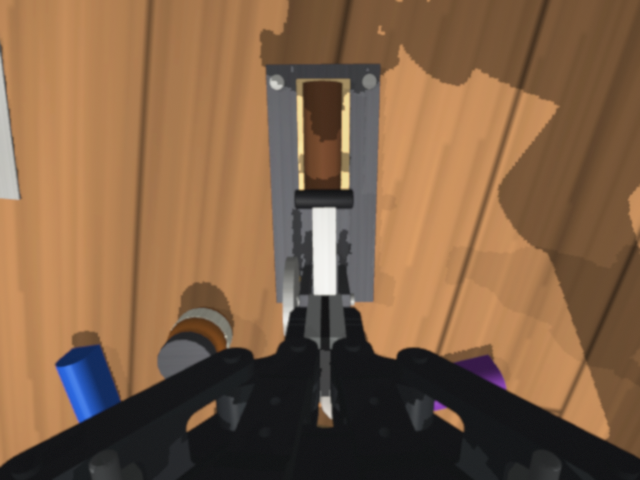

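The lever stays down: its bar is at (325,198) px, 43 mm to +y, with its top at about 80 mm. Now back to the tin.

```bash
python3 -m creep '[[0,[-8,18,10],[0,0,10.5]],[40,[-17,36,10],[0,0,21]],[85,[-26,55,10],[0,0,31.5]],[85,[-35,74,10],[0,0,42]],[85,[-44,93,10],[0,0,52.5]],[85,[-53,112,10],[0,0,63]],[85,[-61,130,10],[0,0,73.5]],[85,[-69,148,10],[0,0,84]]]'
python3 -m creep '[[85,[-8,18,0],[0,0,10.5]],[85,[-17,36,0],[0,0,21]],[85,[-26,55,0],[0,0,31.5]],[85,[-35,74,0],[0,0,42]],[85,[-44,93,0],[0,0,52.5]],[85,[-53,112,0],[0,0,63]],[85,[-61,130,0],[0,0,73.5]],[85,[-68,148,0],[0,0,84.1]]]'
python3 -m creep '[[85,[0,0,0],[0,0,0]],[85,[0,0,0],[0,0,0]],[85,[0,0,0],[0,0,0]],[85,[0,0,0],[0,0,0]],[85,[0,0,0],[0,0,0]],[85,[0,0,0],[0,0,0]],[85,[0,0,0],[0,0,0]],[85,[0,0,0],[0,0,0]]]'
python3 - <<'E'
from h import *
im,d,c=cap("wrist");W=cloud(d,c);Z=W[...,2];cv2.imwrite("pics/i.png",im)
m=(np.abs(Z-110)<5)|(np.abs(Z-118)<5); k,l,st,_=cv2.connectedComponentsWithStats(m.astype(np.uint8))
for i in range(1,k):
    if st[i,4]>500: print(st[i],cv2.minEnclosingCircle(W[l==i][:,:2].astype(np.float32)),Z[l==i].mean())
print(r.get_obs()["tcp_pos"])
E
```

```text
clock: 20.4
tcp_pos: [483.2, 3.0, 408.7]
tool_rot: [-3.141, 0.001, 0.089]
wrist_force: [0.5, 0.0, 1.1]
opening: 85.0
gripper_force: 0.0
clock: 21.4
tcp_pos: [415.3, 151.1, 408.8]
tool_rot: [-3.141, 0.0, 1.557]
wrist_force: [0.6, -0.1, 0.2]
opening: 85.4
gripper_force: 0.0
clock: 22.4
tcp_pos: [415.5, 150.6, 409.2]
tool_rot: [3.142, 0.0, 1.552]
wrist_force: [-0.1, 0.5, -0.6]
opening: 84.9
gripper_force: 0.0
[ 440    0  105   96 8304] ((525.655029296875, 278.8192138671875), 32.248626708984375) 117.7238559762156
[ 281  193   86   84 5543] ((414.9714050292969, 150.66189575195312), 32.02167892456055) 109.93973567347578
[415.47711636 150.65276832 409.22156396]
```

```bash
python3 -m creep '[[85,[0,-0.5,-40],[0,0,0]],[85,[0,-0.5,-90],[0,0,0]],[85,[0,-0.5,-130],[0,0,0]],[85,[0,-0.5,-155],[0,0,0]],[85,[0,-0.5,-167],[0,0,0]],[85,[0,-0.5,-167],[0,0,0]],[60,[0,-0.5,-167],[0,0,0]],[55,[0,-0.5,-167],[0,0,0]]]' 50
python3 -m creep '[[55,[0,0,0],[0,0,0]],[55,[0,0,0],[0,0,0]],[55,[0,0,0],[0,0,0]],[55,[0,0,5],[0,0,0]],[55,[0,0,20],[0,0,0]],[55,[0,0,40],[0,0,0]],[55,[0,0,60],[0,0,0]],[55,[0,0,70],[0,0,0]]]'
```

```text
clock: 23.45
tcp_pos: [415.6, 150.2, 243.4]
tool_rot: [3.14, -0.0, 1.552]
wrist_force: [-3.0, -0.1, 4.3]
opening: 59.9
gripper_force: 53.0
clock: 24.45
tcp_pos: [415.6, 150.1, 313.3]
tool_rot: [3.14, -0.0, 1.552]
wrist_force: [0.8, 1.1, -3.6]
opening: 60.0
gripper_force: 54.9
```

```bash
python3 -m creep '[[55,[30,4,0],[0,0,0]],[55,[65,9,0],[0,0,0]],[55,[95,12,0],[0,0,0]],[55,[107,14,0],[0,0,0]],[55,[107,14,0],[0,0,0]],[55,[107,14,-25],[0,0,0]],[55,[107,14,-45],[0,0,0]],[55,[107,14,-56],[0,0,0]]]'
python3 -m creep '[[55,[0,0,-3],[0,0,0]],[55,[0,0,-5],[0,0,0]],[55,[0,0,-6],[0,0,0]],[55,[0,0,-7],[0,0,0]],[55,[0,0,-7],[0,0,0]],[55,[0,0,-7],[0,0,0]],[55,[0,0,-7],[0,0,0]],[55,[0,0,-7],[0,0,0]]]'
```

```text
clock: 25.45
tcp_pos: [521.2, 164.1, 255.3]
tool_rot: [-3.139, 0.0, 1.552]
wrist_force: [-0.0, 0.3, -3.8]
opening: 59.8
gripper_force: 55.5
clock: 26.45
tcp_pos: [522.4, 164.2, 251.4]
tool_rot: [3.14, -0.0, 1.552]
wrist_force: [-5.5, -0.5, 10.0]
opening: 59.8
gripper_force: 56.9
```

Contact made; I release, go straight up and check.

```bash
python3 -m creep '[[70,[0,0,1],[0,0,0]],[85,[0,0,1],[0,0,0]],[85,[0,0,1],[0,0,0]],[85,[0,0,1],[0,0,0]],[85,[0,0,15],[0,0,0]],[85,[0,0,50],[0,0,0]],[85,[0,0,100],[0,0,0]],[85,[0,0,150],[0,0,0]]]'
python3 -m creep '[[85,[0,0,50],[0,0,0]],[85,[0,0,50],[0,0,0]],[85,[0,0,50],[0,0,0]],[85,[0,0,50],[0,0,0]],[85,[0,0,50],[0,0,0]],[85,[0,0,50],[0,0,0]],[85,[0,0,50],[0,0,0]],[85,[0,0,50],[0,0,0]]]'
python3 - <<'E'
from h import *
im,d,c=cap("wrist");W=cloud(d,c);Z=W[...,2]
m=(np.abs(Z-118)<5); k,l,st,_=cv2.connectedComponentsWithStats(m.astype(np.uint8))
for i in range(1,k):
    if st[i,4]>500: print(st[i],cv2.minEnclosingCircle(W[l==i][:,:2].astype(np.float32)),Z[l==i].mean())
im,d,c=cap("scene");cv2.imwrite("pics/z.png",im)
E
```

```text
clock: 27.45
tcp_pos: [522.2, 164.1, 401.6]
tool_rot: [3.141, -0.0, 1.552]
wrist_force: [-0.6, -0.4, 0.7]
opening: 85.2
gripper_force: 0.0
clock: 28.45
tcp_pos: [522.5, 164.1, 449.1]
tool_rot: [-3.142, 0.0, 1.552]
wrist_force: [-0.5, -0.3, -0.1]
opening: 85.3
gripper_force: 0.0
[ 283   29   86   93 6211] ((525.9220581054688, 278.86480712890625), 32.16161346435547) 118.06916688428697
[ 286  187   77   75 4527] ((521.8667602539062, 164.7867889404297), 31.959999084472656) 117.93151619712965
```

View pics/z.png

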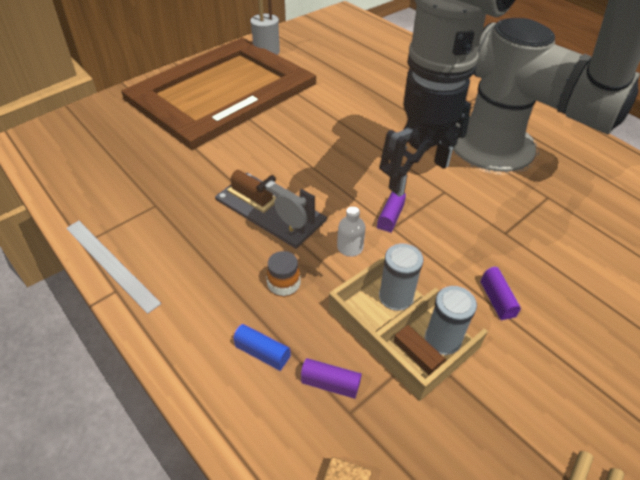

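The tin is back at (522,165) in its compartment (px 403,275). The moulding is under the closed lever (px 250,187), and everything else is where it was.

```bash
python3 -c "
from cell import r
print(r.hand_in())"
```

```text
the job is handed in; nothing more can be done
None
```

The job is done and handed in at about 28.5 s: the moulding is centred on the bed, round side up, with the lever locked down, the tin is back upright within a millimetre of where it stood, and the final picture shows nothing else disturbed.

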